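# Push a specimen jar carrier through the reader's L-shaped slot

### The job

Load the specimen into the jar reader: with the fingertips, push the blue carrier along its L-shaped slot to the corner, then sideways along the second leg until it is fully home at the slot's end, in front of the reader's lens. Push only the carrier: it must not be lifted, and the red-capped jar standing in it must not be pushed or gripped and stays upright in its recess. Leave the other jars and the green slide box where they are.

Things in the scene. Friction and masses are not known exactly. Their poses are not given: they have to be found in the camera images.
- carrier: Blue plastic disc, 88 mm diameter, 26 mm tall, flat on the white deck, about 0.25 kg, slides and turns freely. Origin: centre of its underside, which rests on the deck top (z = 0.020 m); z up, yaw does not matter. A guide pin (14 mm diameter) reaches 10 mm down from the origin into the slot; nothing else holds it down. A recess in its top (43 mm wide, 18 mm deep) holds the jar.
- jar: Specimen jar in the carrier's recess, amber glass with red cap, 40 mm diameter, 55 mm tall, about 0.09 kg, loose. Origin: centre of its underside, 8 mm above the carrier's underside. Its top is 83 mm above the bench. Not to be pushed or gripped.
- deck: Fixed white deck, 260 (x) by 240 (y) by 20 mm; grey reader head, 97 mm tall, joined at its -y side (x -30 to 130, y -225 to -120 mm). Origin: on the bench under the deck's centre. L-shaped slot, 17 mm wide, 14 deep, black floor: along deck +x from slot_start to slot_corner, then along -y to slot_end, between green painted marks. Deck yaw up to 0.7 rad either way.
- slot_start (a point): Closed rear end of the slot's first leg, on the deck's top face: at (-60, 50, 20) mm in the deck frame. The carrier starts up to 40 mm along the leg from here.
- slot_corner (a point): Corner of the slot, on the deck's top face: at (50, 50, 20) mm in the deck frame, 110 mm from slot_start. The slot's far wall stops the pin within 1.5 mm past this point.
- slot_end (a point): Where the carrier's centre is when it is fully home (pin against the slot's end wall), on the deck's top face: at (50, -60, 20) mm in the deck frame, 110 mm from slot_corner. The carrier's rim is then 16 mm from the reader head.
- spare_jar: A like jar (40 mm diameter, 55 mm tall) standing loose on the deck, inside the L's angle, clear of the carrier's way. Origin: centre of its underside. Leave it alone.
- tray_jar_a: A like jar (40 mm diameter, 55 mm tall) loose in the white tray (160 by 200 by 30 mm) at one side of the deck. Origin: centre of its underside. Leave it alone.
- tray_jar_b: The second jar in the white tray, as tray_jar_a. Leave it alone.
- slide_box: Green closed slide box, 100 by 160 mm, 35 mm tall, white label on top, loose on the bench at the other side of the deck. Origin: centre of its underside. Leave it alone.
There are look-alikes about, which are no part of the job. There is more than one size of the carrier; the job needs the smallest.

How it is judged (in metres and radians):
On the way, in this order (a step that is already met when the one before it is completed fails the run):
1. the carrier is pushed to the corner of the slot (horizontal distance between carrier and slot_corner below 0.01 m), for 0.05 s.
2. the carrier is pushed home to the slot's end (horizontal distance between carrier and slot_end below 0.006 m), for 0.2 s.
At the end, for the whole second after the job is handed in: The carrier's centre is within 6 mm of the slot's end point, flat on the deck (within 4 mm and 0.06 rad) and at rest, with the jar standing upright (0.1 rad) in its recess (horizontal distance between carrier and slot_end below 0.006 m and z of carrier in the frame of deck below 0.024 m and angle between carrier's own z axis and vertical below 0.06 rad and linear speed of each of carrier, jar below 0.01 m/s and horizontal distance between jar and carrier below 0.006 m and z of jar in the frame of carrier below 0.012 m and angle between jar's own z axis and vertical below 0.1 rad); the robot touches nothing.
It fails at once if the carrier is lifted more than 5 mm off the deck (z of carrier in the frame of deck above 0.025 m).
It fails at once if the jar is pushed or gripped with more than 2 N by the fingers or arm (contact force between any of the fingers, the arm and jar above 2 N).
It fails at once if the jar is lifted from its recess or tips (z of jar in the frame of carrier above 0.014 m or angle between jar's own z axis and vertical above 0.3 rad).
It fails at once if another jar or the slide box is moved more than 15 mm (distance of any of spare_jar, tray_jar_a, tray_jar_b, slide_box from where it was at the start of the episode above 0.015 m).
It also fails if it takes over 51 s, if anything falls off the work surface, if the arm or the gripper's body presses on something with over 40 N, if the wrist force passes 120 N, or if a joint passes its speed limit or range.

### The arm

A 6-joint arm with a two-finger parallel gripper is mounted at the origin on the work surface. World frame = base frame: x ahead of the robot, y to its left, z up, the work surface at z = 0. Lengths are in m, angles in degrees, forces in N, time in s.
With the tool pointing down it reaches from about 0.35 to 0.925 m from the base axis. Payload 6.4 kg.
Tool frame: the origin (TCP) lies midway between the tips of the shut fingers; the grasp point (between the pads) lies 19 mm behind it; z points along the fingers, y is the direction in which the jaws open and shut (so a half turn about z gives the same grasp; the last joint's range is limited). The gripper opens to 85 mm and grips with 20 to 120 N. Pads are 22 mm wide; open, the fingers measure 114 mm over their backs; the gripper's body (76 mm by 85 mm) begins 54 mm behind the grasp point. The pads swing forward as they close: fully open they stand 13 mm farther back than shut.
Start: joints at [59.754, 14.043, 89.255, -0, 76.702, -9.975], TCP at [0.225, 0.61, 0.231] pointing down, gripper open.
Joint ranges: [-179.41, 179.41], [-58.25, 129.5], [7.25, 145.43], [-54.29, 234.29], [11.92, 165.04], [-157.13, 157.13]. Speed limits (degrees/s): [147.25, 147.25, 180, 180, 180, 180].

### API

Orientations are given as [roll, pitch, yaw] about the fixed x, y, z axes, in that order (R = Rz(yaw) Ry(pitch) Rx(roll)).
In Python, from plant import readout, snapshot, bot gives the robot as it stands.
- The arm moves only by the tool play_rows, never from a script. Its arguments are lists of equal length, an entry for each row: "rotation": the turn, a rotation vector about the world's x, y, z in rad, a list of three; "xyz": the shift along the world's x, y, z in cm, a list of three; "hand": the opening, from 0 (shut) to 1 (fully open). In form: {"rotation": [[ax, ay, az], ...], "xyz": [[tx, ty, tz], ...], "hand": [hand, ...]}. A call has 1 to 8 rows; each row shifts and turns the commanded pose from where the row before left it; what a row does not reach is not made up. A row lasts 1/12 s, in which the tool goes at most 41.7 mm and 7.16 degrees, less where a joint would pass 70% of its speed; a pose out of reach is approached as far as the arm can. A call is refused whole if a number of a shift passes 4.17 or a number of a turn 0.125, either way. A call with a gripper value outside its range is refused whole. The fingers move at their own pace and stop on an object; "newtons" is the grip in N (left out, the last holds). Time passes only in rows, so rows that do not move let the fingers close. It gives the time, the measured TCP pose, the force and the opening at its end, in the units of the state.
- readout.get_state(): the state, without advancing time (a new reading comes with each control period).
- snapshot(name): name is "side" or "top" or "wrist"; returns a dict with "pixels" (420x560x3 uint8, red, green, blue), "vfov" (degrees; the focal length in pixels is half the picture's height over the tangent of half this angle, whatever the lens; pixels are square), "cx", "cy" (the principal point, pixels), "cam_to_world" (4x4, takes a point from camera to world coordinates). Camera axes: x right, y up, looking along -z (the intrinsics and any distortion apply to the point x, -y, -z); pixel columns grow to the right and rows downward; lengths in m; the calibration is good to about 2 mm. A picture is of the moment at which its call begins. There is no depth.
- bot.sign_off(): hands the job in, once; it reports no verdict.
The state is a dict: "clock": time; "joints": joint angles; "joint_vel": joint speeds; "joint_torque": joint torques, N m; "tool_pos": TCP position; "ee_rot": TCP orientation; "contact_force": force on the tool from outside, world axes, zero at the start; "moment": the same for the moment, N m; "finger_gap": finger opening in m.
Only numpy, scipy, OpenCV 4.12 (cv2) and the standard library are available. Lean on these libraries where they do the work, as an engineer would, in place of code of your own. Each camera call takes 0.05 s, during which the arm holds its last target.

## Working session

There is one attempt and no reset: what is moved stays moved. The work goes in short steps, Python scripts to look and compute and a tool call to move; the robot and the scene stay as the last step left them, time stands still between calls to the robot, and variables do not carry over. Pictures are saved under pics/ and viewed, and the job is handed in when it is done.

Besides the shell and the picture viewer there is one more tool, called after "Emit:" as name(argument=value, ...), one argument or row to a line, values as JSON. play_rows: Moves the arm, as the interface text tells. Its arguments: {"type":"object","properties":{"rotation":{"type":"array","items":{"type":"array","items":{"type":"number"}}},"xyz":{"type":"array","items":{"type":"array","items":{"type":"number"}}},"hand":{"type":"array","items":{"type":"number"}},"newtons":{"type":"number"}},"required":["rotation","xyz","hand"]}

```bash
ls; mkdir -p pics
python3 - <<'E'
from plant import readout, snapshot, bot
import cv2
print(readout.get_state())
for n in ["side","top","wrist"]:
    s=snapshot(n); cv2.imwrite(f"pics/{n}0.png",s["pixels"][:,:,::-1]); print(n,s["vfov"],s["cx"],s["cy"],s["cam_to_world"],[k for k in s if k!="pixels"])
E
```

```text
pics
{'clock': 0.0, 'joints': array([ 5.97551654e+01,  1.40840820e+01,  8.93267759e+01,  2.45166323e-04,
        7.66999078e+01, -9.97563643e+00]), 'joint_vel': array([-0.02784789,  0.07539943, -0.01472627,  0.06055713,  0.02714405,
       -0.04653392]), 'joint_torque': array([-1.45256625e-03, -4.29500198e+01, -3.26123714e+01, -3.04412088e-04,
        5.45047922e-03,  2.13491040e-05]), 'tool_pos': array([0.22489065, 0.60925586, 0.23016323]), 'ee_rot': array([-1.79890950e+02, -1.94227483e-02,  1.59730727e+02]), 'contact_force': array([ 0.33849916, -0.281185  , -0.0602524 ]), 'moment': array([-0.06366794,  0.01619544, -0.00358545]), 'finger_gap': 0.0849914884663989}
side 53.913296904703074 281.8497874717785 203.46087479810768 [[ 0.67916897  0.43326229 -0.59246376 -0.13889646]
 [-0.73390433  0.41260409 -0.53957604 -0.61940885]
 [ 0.01067503  0.80127502  0.59820096  0.72276013]
 [ 0.          0.          0.          1.        ]] ['vfov', 'cx', 'cy', 'cam_to_world']
top 56.21764220100163 279.96027094132216 206.85164198962516 [[ 0.01216493  0.9973916  -0.07114781  0.44404654]
 [-0.99992321  0.01230242  0.00149458 -0.0181576 ]
 [ 0.00236597  0.07112417  0.99746466  1.28081886]
 [ 0.          0.          0.          1.        ]] ['vfov', 'cx', 'cy', 'cam_to_world']
wrist 61.38319481228909 278.6974181046279 210.69931855012834 [[ 0.3464883  -0.89609247 -0.27742413  0.15246137]
 [ 0.93805162  0.330282    0.1047519   0.63417822]
 [-0.00223919 -0.29653346  0.95501984  0.37238173]
 [ 0.          0.          0.          1.        ]] ['vfov', 'cx', 'cy', 'cam_to_world']
```

View pics/side0.png

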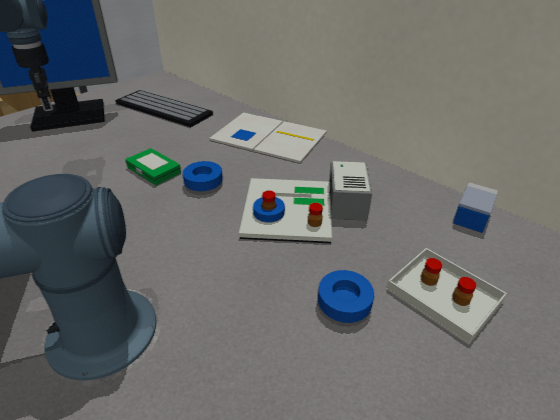

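View pics/top0.png

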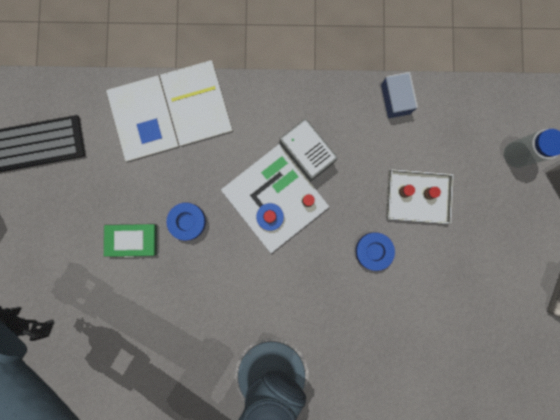

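View pics/wrist0.png

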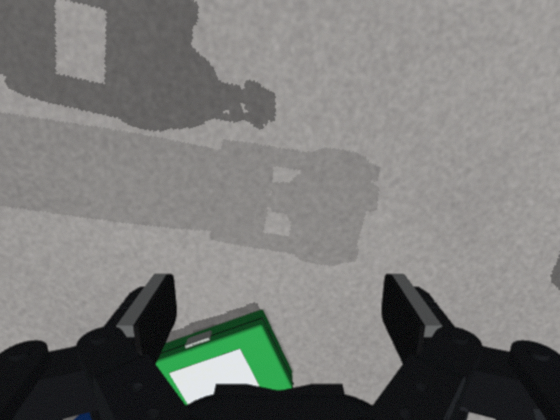

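```bash
cat > h.py <<'E'
from plant import readout, snapshot, bot
import cv2, numpy as np
np.set_printoptions(precision=4,suppress=True)
def shot(n,save=None):
    s=snapshot(n); s["f"]=s["pixels"].shape[0]/2/np.tan(np.radians(s["vfov"]/2))
    if save: cv2.imwrite(f"pics/{save}.png",s["pixels"][:,:,::-1])
    return s
def ray(s,u,v,z):
    d=np.array([(u-s["cx"])/s["f"],-(v-s["cy"])/s["f"],-1.]); M=s["cam_to_world"]
    d=M[:3,:3]@d; o=M[:3,3]; return o+d*(z-o[2])/d[2]
def proj(s,p):
    M=s["cam_to_world"]; q=M[:3,:3].T@(np.asarray(p)-M[:3,3])
    return np.array([s["cx"]+s["f"]*q[0]/-q[2], s["cy"]-s["f"]*q[1]/-q[2]])
def hsv(s): return cv2.cvtColor(s["pixels"],cv2.COLOR_RGB2HSV)
def blobs(m,amin=8):
    n,l,st,c=cv2.connectedComponentsWithStats(m.astype(np.uint8))
    return [(st[i],c[i],l==i) for i in range(1,n) if st[i][4]>=amin]
def masks(s):
    h=hsv(s); H,S,V=[h[...,i].astype(int) for i in range(3)]
    return dict(red=((H<8)|(H>172))&(S>150)&(V>80), blue=(H>105)&(H<125)&(S>150), green=(H>50)&(H<80)&(S>120))
E
python3 - <<'E'
from h import *
s=shot("top"); m=masks(s)
zs=dict(red=.083,blue=.046,green=.02)
for k in m:
    for st,c,_ in blobs(m[k]): print(k,st,c,ray(s,*c,zs[k]))
im=s["pixels"][130:270,200:350,::-1]; cv2.imwrite("pics/z1.png",cv2.resize(im,None,fx=5,fy=4.2*5/4.2,interpolation=cv2.INTER_CUBIC)[:600,:750])
E
```

```text
red [404 186  10   9  72] [408.3889 189.9306] [ 0.5864 -0.4131  0.083 ]
red [429 188  11   9  75] [433.8    191.8933] [ 0.5813 -0.491   0.083 ]
red [304 196   9   9  65] [308.2    200.1077] [ 0.5512 -0.1061  0.083 ]
red [265 212  10  10  76] [269.3158 216.0526] [0.501  0.0122 0.083 ]
blue [139 123  21  19 215] [147.8186 131.9721] [0.7664 0.4044 0.046 ]
blue [537 130  23  26 495] [549.2788 142.3192] [ 0.7492 -0.8769  0.046 ]
blue [168 204  36  36 962] [185.7287 221.4148] [0.4827 0.2752 0.046 ]
blue [274 206   3   6   9] [274.7778 208.3333] [ 0.5272 -0.0038  0.046 ]
blue [258 208  21  21  65] [264.2308 220.7846] [0.4876 0.0289 0.046 ]
blue [277 211   5   9  17] [279.4118 215.1765] [ 0.5059 -0.0186  0.046 ]
blue [ 357  234   37   36 1001] [374.7952 251.3776] [ 0.3963 -0.3181  0.046 ]
green [105 225  50  31 749] [130.012  239.9907] [0.422  0.4574 0.02  ]
```

View pics/z1.png

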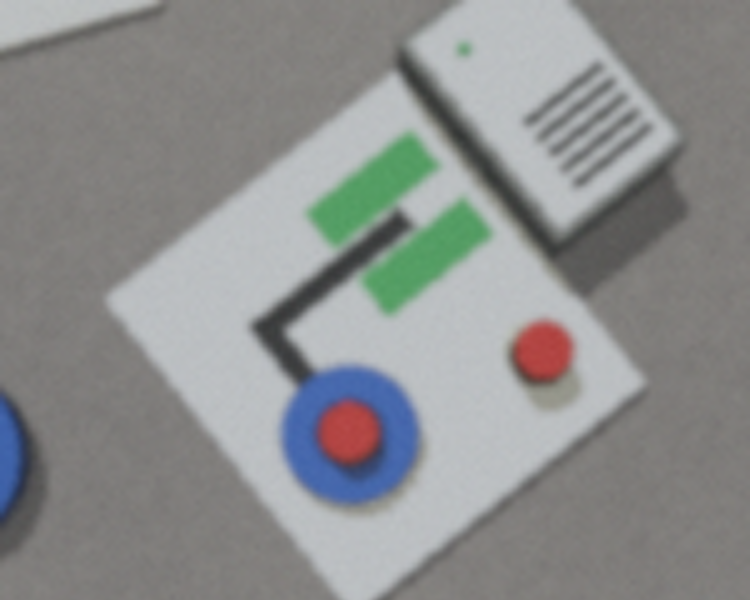

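Run:
```python
from h import *
s=shot("top"); L=ray(s,200+105/5,130+298/5,.02);R=ray(s,200+645/5,130+383/5,.02)
c=(L+R)/2; d=L-R; print(c,np.hypot(*d[:2]),np.hypot(.26,.24))
yaw=np.arctan2(d[1],d[0])-np.arctan2(.24,.26);print(np.degrees(yaw))
Rm=np.array([[np.cos(yaw),-np.sin(yaw)],[np.sin(yaw),np.cos(yaw)]])
for n,p in dict(start=(-.06,.05),corner=(.05,.05),end=(.05,-.06)).items():
    w=c[:2]+Rm@np.array(p); print(n,w, (proj(s,[*w,.02])-[200,130])*5)
```

```text
[ 0.5621 -0.0035  0.02  ] 0.3521200904143391 0.3538361202590827
39.019285807802746
start [ 0.484  -0.0024] [371.4074 461.7119]
corner [0.5694 0.0668] [265.6665 327.7135]
end [ 0.6387 -0.0187] [399.621  222.7736]
```

Emit:
play_rows(
  rotation=[
    [0,0,-0.124],
    [0,0,-0.124],
    [0,0,-0.124],
    [0,0,-0.124],
    [0,0,-0.124],
    [0,0,-0.124],
    [0,0,-0.124],
    [0,0,-0.124],
  ],
  xyz=[
    [1.26,-3.8,0],
    [1.26,-3.8,0],
    [1.26,-3.8,0],
    [1.26,-3.8,0],
    [1.26,-3.8,0],
    [1.26,-3.8,0],
    [1.26,-3.8,0],
    [1.26,-3.8,0],
  ],
  hand=[0,0,0,0,0,0,0,0],
)

```text
clock: 0.92
tool_pos: [0.326, 0.304, 0.2313]
ee_rot: [180.0, -0.0, 102.6]
contact_force: [0.5, -0.7, 1.6]
finger_gap: 0.0003
```

Emit:
play_rows(
  rotation=[
    [0,0,-0.124],
    [0,0,-0.124],
    [0,0,-0.124],
    [0,0,-0.124],
    [0,0,-0.124],
    [0,0,-0.124],
    [0,0,-0.124],
    [0,0,-0.124],
  ],
  xyz=[
    [1.26,-3.8,0],
    [1.26,-3.8,0],
    [1.26,-3.8,0],
    [1.26,-3.8,0],
    [1.26,-3.8,0],
    [1.26,-3.8,0],
    [1.26,-3.8,0],
    [1.26,-3.8,0],
  ],
  hand=[0,0,0,0,0,0,0,0],
)

```text
clock: 1.58
tool_pos: [0.427, -0.0003, 0.2316]
ee_rot: [180.0, -0.0, 45.7]
contact_force: [0.7, 0.8, -0.0]
finger_gap: -0.0001
```

Emit:
play_rows(
  rotation=[
    [0,0,-0.124],
    [0,0,0],
    [0,0,0],
  ],
  xyz=[
    [1.26,-3.8,0],
    [0,0,0],
    [0,0,0],
  ],
  hand=[0,0,0],
)

```text
clock: 1.83
tool_pos: [0.4396, -0.0379, 0.2312]
ee_rot: [-180.0, 0.0, 38.7]
contact_force: [0.5, -0.1, 0.4]
finger_gap: 0.0001
```

Run:
```python
from h import *
s=shot("wrist","w1"); shot("top","t1")
g=readout.get_state(); print(g["clock"],g["tool_pos"],g["ee_rot"],g["contact_force"],g["finger_gap"])
m=masks(s)
for k,z in dict(red=.083,blue=.046,green=.02).items():
    for st,c,_ in blobs(m[k],60): print(k,st,c,ray(s,*c,z))
```

```text
1.9333 [ 0.4391 -0.0358  0.2311] [-179.9588    0.0041   38.9853] [-0.534   0.7456  0.167 ] 0.00011003924357701852
red [ 256   72   46   48 1742] [278.8031  95.5746] [0.5001 0.0101 0.083 ]
red [ 408  117   44   43 1493] [429.1179 138.0676] [ 0.5507 -0.105   0.083 ]
blue [ 231   42   97  104 5866] [278.8237  94.0436] [0.5015 0.0112 0.046 ]
blue [ 401  307  105   76 4190] [459.8368 338.6857] [ 0.4273 -0.3018  0.046 ]
blue [399 375  10  17  84] [403.381  383.7024] [ 0.3453 -0.2968  0.046 ]
green [ 352    6   99   39 3626] [400.6903  24.8133] [ 0.6164 -0.037   0.02  ]
```

View pics/w1.png

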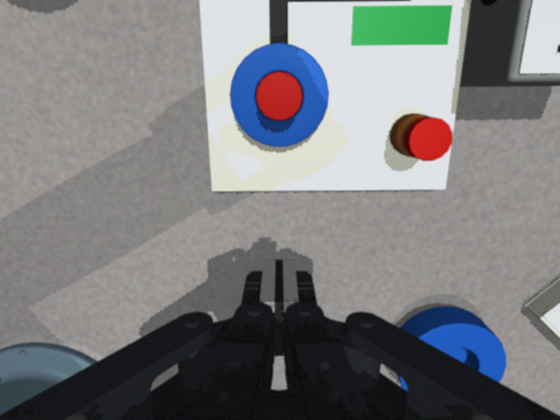

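View pics/t1.png

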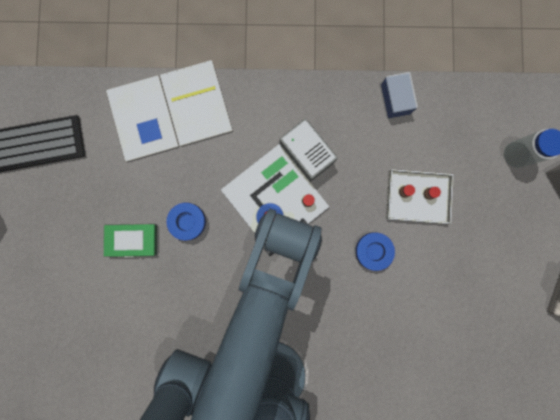

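Emit:
play_rows(
  rotation=[
    [0,0,0],
    [0,0,0],
    [0,0,0],
    [0,0,0],
    [0,0,0],
    [0,0,0],
    [0,0,0],
    [0,0,0],
  ],
  xyz=[
    [0,0,-3.5],
    [0,0,-3.5],
    [0,0,-3.5],
    [0,0,-3.5],
    [0,0,-2.5],
    [0,0,-2.3],
    [0,0,-1.5],
    [0,0,0],
  ],
  hand=[0,0,0,0,0,0,0,0],
)

```text
clock: 2.6
tool_pos: [0.4363, -0.0338, 0.0252]
ee_rot: [-179.6, 0.2, 39.1]
contact_force: [-0.3, 0.9, -0.5]
finger_gap: 0.0002
```

Run:
```python
from h import *
s=shot("wrist","w2"); shot("side","s2")
g=readout.get_state(); print(g["clock"],g["tool_pos"],g["ee_rot"],g["contact_force"])
im=cv2.imread("pics/s2.png")[140:260,200:400]; cv2.imwrite("pics/s2z.png",cv2.resize(im,None,fx=4,fy=4,interpolation=cv2.INTER_CUBIC))
```

```text
2.7 [ 0.4391 -0.0351  0.0284] [-179.9631    0.0174   39.0848] [-0.3228 -0.4325  0.8395]
```

View pics/s2z.png

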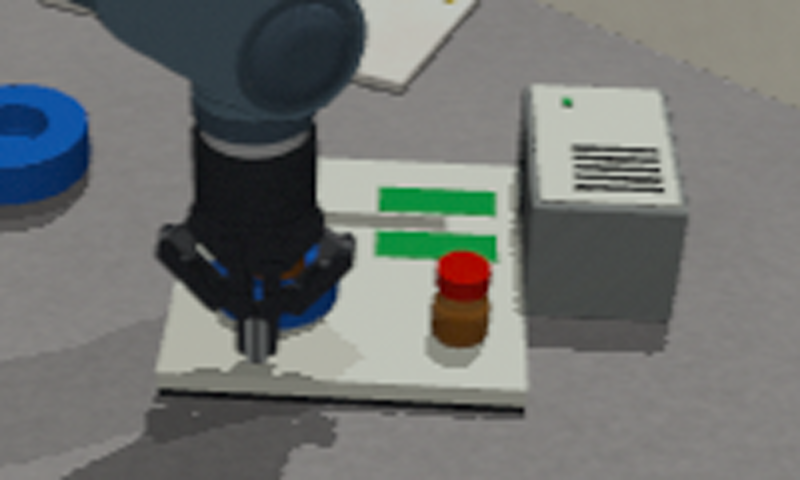

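View pics/w2.png

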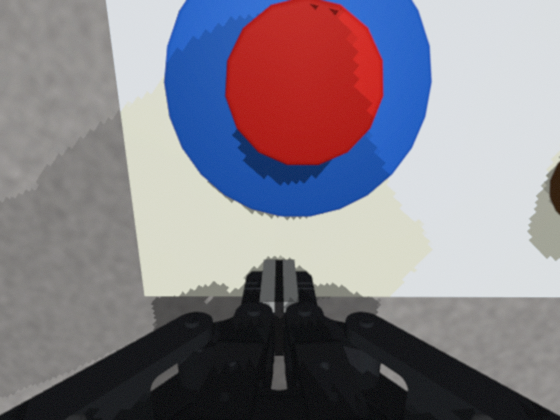

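Emit:
play_rows(
  rotation=[
    [0,0,0],
    [0,0,0],
    [0,0,0],
    [0,0,0],
    [0,0,0],
    [0,0,0],
    [0,0,0],
    [0,0,0],
  ],
  xyz=[
    [0.25,-0.31,0],
    [0.39,0.315,0],
    [0.39,0.315,0],
    [0.31,0.25,0],
    [0.31,0.25,0],
    [0.31,0.25,0],
    [0.31,0.25,0],
    [0.31,0.25,0],
  ],
  hand=[0,0,0,0,0,0,0,0],
)

```text
clock: 3.37
tool_pos: [0.4651, -0.0205, 0.0282]
ee_rot: [-180.0, 0.1, 39.0]
contact_force: [-1.6, -1.8, 2.1]
finger_gap: 0.0002
```

Run:
```python
from h import *
s=shot("wrist","w3")
g=readout.get_state(); print(g["clock"],g["tool_pos"],g["ee_rot"],g["contact_force"])
```

```text
3.4167 [ 0.4657 -0.0202  0.0283] [-179.9951    0.0094   38.9677] [-1.2268 -0.0558  1.0299]
```

View pics/w3.png

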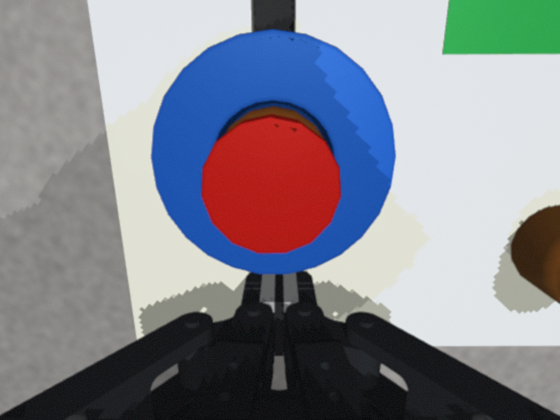

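Emit:
play_rows(
  rotation=[
    [0,0,0],
    [0,0,0],
    [0,0,0],
    [0,0,0],
    [0,0,0],
    [0,0,0],
    [0,0,0],
    [0,0,0],
  ],
  xyz=[
    [0.31,0.25,0],
    [0.31,0.25,0],
    [0.39,0.315,0],
    [0.39,0.315,0],
    [0.39,0.315,0],
    [0.39,0.315,0],
    [0.39,0.315,0],
    [0.39,0.315,0],
  ],
  hand=[0,0,0,0,0,0,0,0],
)

```text
clock: 4.08
tool_pos: [0.4951, 0.0038, 0.0281]
ee_rot: [-180.0, 0.0, 39.0]
contact_force: [-1.8, -2.1, -0.3]
finger_gap: -0.0002
```

Run:
```python
from h import *
s=shot("wrist","w4")
g=readout.get_state(); print(g["clock"],g["tool_pos"],g["ee_rot"],g["contact_force"])
```

```text
4.1333 [0.4959 0.0041 0.0284] [179.9788  -0.0624  38.9595] [0.8116 0.2037 0.4415]
```

View pics/w4.png

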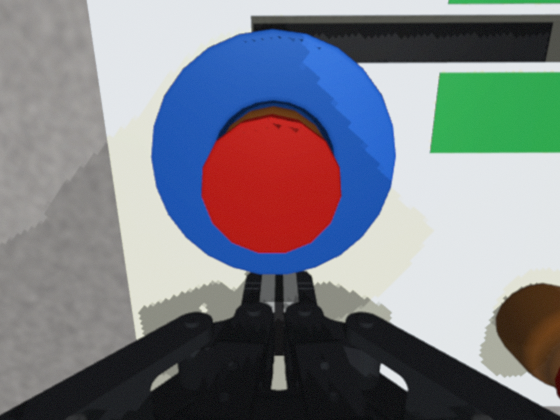

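Emit:
play_rows(
  rotation=[
    [0,0,0],
    [0,0,0],
    [0,0,0],
    [0,0,0],
    [0,0,0],
    [0,0,0],
    [0,0,0],
    [0,0,0],
  ],
  xyz=[
    [0.31,0.25,0],
    [0.39,0.315,0],
    [0.39,0.315,0],
    [0.39,0.315,0],
    [0.39,0.315,0],
    [0.31,0.25,0],
    [0.23,0.19,0],
    [0.16,0.13,0],
  ],
  hand=[0,0,0,0,0,0,0,0],
)

```text
clock: 4.8
tool_pos: [0.5208, 0.0244, 0.0283]
ee_rot: [180.0, 0.0, 39.0]
contact_force: [-2.9, -2.7, 1.7]
finger_gap: 0.0001
```

Emit:
play_rows(
  rotation=[
    [0,0,0],
    [0,0,0],
    [0,0,0],
  ],
  xyz=[
    [0.16,0.13,0],
    [0.16,0.13,0],
    [0,0,0],
  ],
  hand=[0,0,0],
)

```text
clock: 5.05
tool_pos: [0.5241, 0.027, 0.0283]
ee_rot: [180.0, -0.0, 38.9]
contact_force: [0.1, -1.1, -0.1]
finger_gap: -0.0002
```

Run:
```python
from h import *
s=shot("wrist","w5")
g=readout.get_state(); print(g["clock"],g["tool_pos"],g["ee_rot"],g["contact_force"])
```

```text
5.1 [0.5241 0.027  0.0283] [179.9797  -0.0666  38.9348] [-0.3929 -0.3198  0.2059]
```

View pics/w5.png

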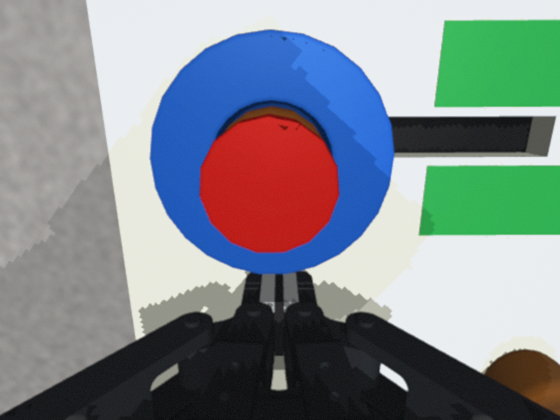

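Emit:
play_rows(
  rotation=[
    [0,0,0],
    [0,0,0],
    [0,0,0],
    [0,0,0],
  ],
  xyz=[
    [0.16,0.13,0],
    [0.16,0.13,0],
    [0.08,0.06,0],
    [0,0,0],
  ],
  hand=[0,0,0,0],
)

```text
clock: 5.43
tool_pos: [0.5279, 0.0301, 0.0283]
ee_rot: [180.0, -0.0, 38.9]
contact_force: [-1.4, -0.8, 0.4]
finger_gap: -0.0001
```

```bash
cat > chk.py <<'E'
from h import *
import sys
s=shot("wrist",sys.argv[1])
g=readout.get_state(); print(g["clock"],g["tool_pos"],g["ee_rot"],g["contact_force"])
m=masks(s); b=max(blobs(m["blue"]),key=lambda t:t[0][4])
cn,_=cv2.findContours(b[2].astype(np.uint8),cv2.RETR_EXTERNAL,cv2.CHAIN_APPROX_NONE)
c=max(cn,key=cv2.contourArea); hull=cv2.convexHull(c)[:,0]
pts=np.array([ray(s,u+.0,v+.0,.046)[:2] for u,v in hull]).astype(np.float32)
(o,r)=cv2.minEnclosingCircle(pts); o=np.array(o); print("carrier",o,r)
yaw=np.radians(39); R=np.array([[np.cos(yaw),-np.sin(yaw)],[np.sin(yaw),np.cos(yaw)]])
print("deck-ish",R.T@(o-[.5621,-.0035]))
r0=max(blobs(m["red"]),key=lambda t:t[0][4]); print("cap",ray(s,*r0[1],.083))
for n,p in dict(corner=(.5694,.0668),end=(.6387,-.0187)).items(): print(n,proj(s,[*p,.02]))
# TCP expected
E
python3 chk.py w6
```

```text
5.4833 [0.5279 0.0301 0.0283] [179.994   -0.0253  38.9482] [-1.9251 -1.1216  1.2799]
carrier [0.5669 0.0643] 0.04333297535777092
deck-ish [0.0465 0.0497]
cap [0.5684 0.0655 0.083 ]
corner [271.9376 146.1963]
end [533.2596 145.8484]
```

View pics/w6.png

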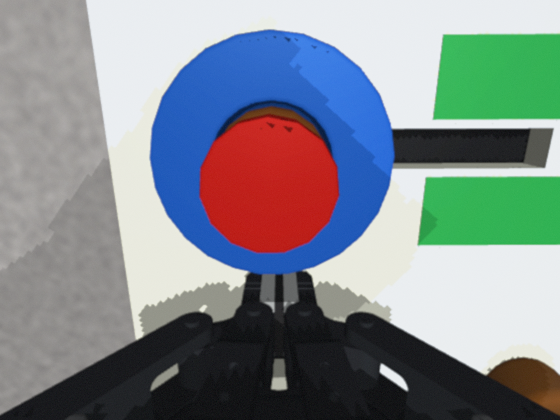

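Emit:
play_rows(
  rotation=[
    [0,0,0],
    [0,0,0],
    [0,0,0],
    [0,0,0],
  ],
  xyz=[
    [0.08,0.06,0],
    [0.08,0.06,0],
    [0.08,0.06,0],
    [0,0,0],
  ],
  hand=[0,0,0,0],
)

```text
clock: 5.82
tool_pos: [0.5303, 0.0319, 0.0283]
ee_rot: [180.0, -0.0, 39.0]
contact_force: [-2.2, -1.1, 1.7]
finger_gap: -0.0002
```

```bash
python3 chk.py w7
```

```text
5.8667 [0.5302 0.0318 0.0283] [179.9941  -0.02    38.9455] [-0.4598 -0.7955  0.8341]
carrier [0.5693 0.0661] 0.043300677090883255
deck-ish [0.0495 0.0496]
cap [0.5707 0.0673 0.083 ]
corner [271.693 153.263]
end [531.4929 152.9052]
```

Emit:
play_rows(
  rotation=[
    [0,0,0],
    [0,0,0],
    [0,0,0],
    [0,0,0],
  ],
  xyz=[
    [0.08,0.06,0],
    [0.08,0.06,0],
    [0.08,0.06,0],
    [0,0,0],
  ],
  hand=[0,0,0,0],
)

```text
clock: 6.2
tool_pos: [0.531, 0.0325, 0.0283]
ee_rot: [-179.9, 0.3, 39.0]
contact_force: [-10.4, -8.8, 8.7]
finger_gap: 0.0
```

```bash
python3 chk.py w8
```

```text
6.25 [0.531  0.0325 0.0283] [-179.9252    0.296    39.0165] [-10.2279  -8.1111   8.5182]
carrier [0.5699 0.0669] 0.04336871579289436
deck-ish [0.0503 0.0498]
cap [0.5714 0.0679 0.083 ]
corner [271.9768 155.4336]
end [532.0289 155.4725]
```

View pics/w8.png

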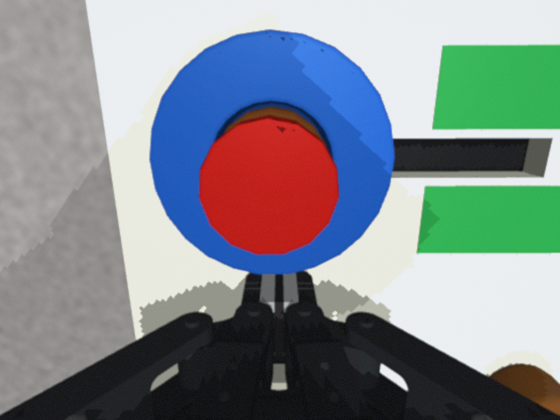

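Emit:
play_rows(
  rotation=[
    [0,0,0],
    [0,0,0],
    [0,0,0],
    [0,0,0],
    [0,0,0],
    [0,0,0],
    [0,0,0],
    [0,0,0],
  ],
  xyz=[
    [-0.31,-0.25,0],
    [-0.62,-0.5,0],
    [-0.78,-0.63,0],
    [-0.78,-0.63,0],
    [0,0,2],
    [0,0,4],
    [0,0,4],
    [0,0,2],
  ],
  hand=[0,0,0,0,0,0,0,0],
)

```text
clock: 6.92
tool_pos: [0.5092, 0.0127, 0.1529]
ee_rot: [179.7, -0.3, 38.9]
contact_force: [0.6, 0.3, 0.1]
finger_gap: -0.0
```

Emit:
play_rows(
  rotation=[
    [0,0,0.1208],
    [0,0,0.1208],
    [0,0,0.1208],
    [0,0,0.1208],
    [0,0,0.1208],
    [0,0,0.1208],
    [0,0,0.1208],
    [0,0,0.1208],
  ],
  xyz=[
    [0.13,0.86,0],
    [0.13,0.86,0],
    [0.13,0.86,0],
    [0.13,0.86,0],
    [0.13,0.86,0],
    [0.13,0.86,0],
    [0.13,0.86,0],
    [0.13,0.86,0],
  ],
  hand=[0,0,0,0,0,0,0,0],
)

```text
clock: 7.58
tool_pos: [0.5175, 0.0823, 0.148]
ee_rot: [180.0, -0.0, 94.6]
contact_force: [0.6, 0.1, -0.6]
finger_gap: -0.0002
```

Emit:
play_rows(
  rotation=[
    [0,0,0.1208],
    [0,0,0.1208],
    [0,0,0.1208],
    [0,0,0.1208],
    [0,0,0.1208],
    [0,0,0],
    [0,0,0],
  ],
  xyz=[
    [0.13,0.86,0],
    [0.13,0.86,0],
    [0.13,0.86,0],
    [0.13,0.86,0],
    [0.13,0.86,0],
    [0,0,0],
    [0,0,0],
  ],
  hand=[0,0,0,0,0,0,0],
)

```text
clock: 8.17
tool_pos: [0.5241, 0.125, 0.1481]
ee_rot: [-180.0, -0.0, 128.8]
contact_force: [0.1, -0.3, -0.7]
finger_gap: 0.0002
```

```bash
python3 chk.py w9
python3 - <<'E'
from h import *
s=shot("top","t9")
m=masks(s)
for k,z in dict(red=.083).items():
    for st,c,_ in blobs(m[k],8): print(k,st,c,ray(s,*c,z))
E
```

```text
8.2167 [0.5241 0.1248 0.1481] [-179.9888   -0.0031  128.7589] [-1.1419  0.1693  0.3842]
carrier [0.4888 0.2659] 0.05864369869232178
deck-ish [0.1125 0.2555]
red [404 186  10   9  73] [408.3562 189.9863] [ 0.5862 -0.413   0.083 ]
red [246 189  11  10  82] [251.     193.3537] [0.5698 0.0692 0.083 ]
red [429 188  10   9  72] [433.8333 191.8472] [ 0.5814 -0.4911  0.083 ]
red [304 196   9   9  67] [308.0746 199.8955] [ 0.5519 -0.1057  0.083 ]Traceback (most recent call last):
  File "chk.py", line 12, in <module>
    r0=max(blobs(m["red"]),key=lambda t:t[0][4]); print("cap",ray(s,*r0[1],.083))
ValueError: max() iterable argument is empty
```

View pics/w9.png

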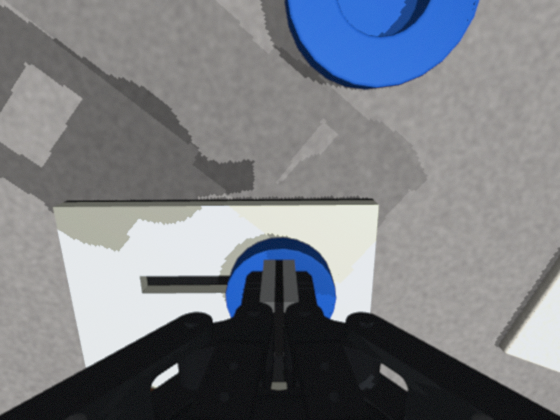

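Emit:
play_rows(
  rotation=[
    [0,0,0],
    [0,0,0],
    [0,0,0],
    [0,0,0],
    [0,0,0],
    [0,0,0],
    [0,0,0],
    [0,0,0],
  ],
  xyz=[
    [0,0,-3],
    [0,0,-3.5],
    [0,0,-2.5],
    [0,0,-2],
    [0,0,-1],
    [0,0,0],
    [0.31,-0.39,0],
    [0.31,-0.39,0],
  ],
  hand=[0,0,0,0,0,0,0,0],
)

```text
clock: 8.93
tool_pos: [0.5322, 0.1171, 0.0299]
ee_rot: [179.9, 0.1, 128.9]
contact_force: [0.0, 0.2, 0.6]
finger_gap: -0.0004
```

Emit:
play_rows(
  rotation=[
    [0,0,0],
    [0,0,0],
    [0,0,0],
    [0,0,0],
    [0,0,0],
    [0,0,0],
    [0,0,0],
    [0,0,0],
  ],
  xyz=[
    [0.25,-0.31,0],
    [0.25,-0.31,0],
    [0.25,-0.31,0],
    [0.25,-0.31,0],
    [0.25,-0.31,0],
    [0.31,-0.39,0],
    [0.31,-0.39,0],
    [0.31,-0.39,0],
  ],
  hand=[0,0,0,0,0,0,0,0],
)

```text
clock: 9.6
tool_pos: [0.5527, 0.09, 0.0283]
ee_rot: [-180.0, -0.0, 128.9]
contact_force: [-2.5, 3.2, 3.5]
finger_gap: -0.0003
```

Run:
```python
from h import *
shot("side","s10");shot("wrist","w10"); g=readout.get_state(); print(g["clock"],g["tool_pos"],g["ee_rot"],g["contact_force"])
im=cv2.imread("pics/s10.png")[120:260,200:400]; a=cv2.resize(im,(571,400),interpolation=cv2.INTER_CUBIC); cv2.imwrite("pics/s10z.png",a)
```

```text
9.7 [0.5533 0.0893 0.0283] [179.9827   0.0791 128.8973] [ 0.1777 -0.467  -0.1746]
```

View pics/s10z.png

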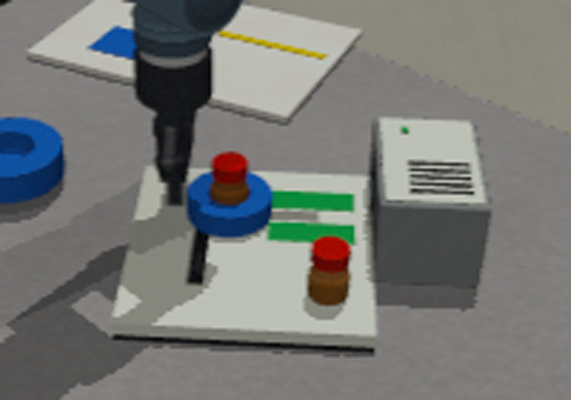

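View pics/w10.png

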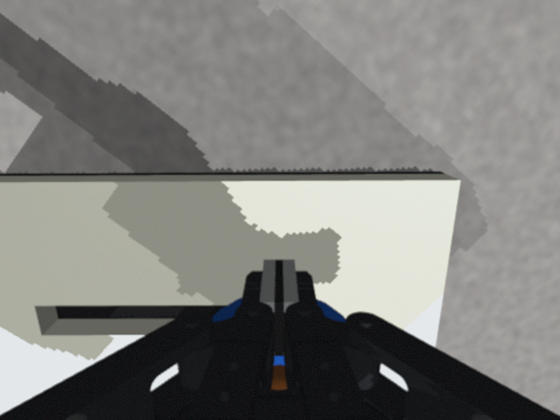

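Emit:
play_rows(
  rotation=[
    [0,0,0],
    [0,0,0],
    [0,0,0],
    [0,0,0],
    [0,0,0],
    [0,0,0],
    [0,0,0],
    [0,0,0],
  ],
  xyz=[
    [0.25,-0.31,0],
    [0.31,-0.39,0],
    [0.31,-0.39,0],
    [0.31,-0.39,0],
    [0.31,-0.39,0],
    [0.31,-0.39,0],
    [0.31,-0.39,0],
    [0.31,-0.39,0],
  ],
  hand=[0,0,0,0,0,0,0,0],
)

```text
clock: 10.37
tool_pos: [0.5769, 0.0593, 0.0281]
ee_rot: [-180.0, -0.0, 128.9]
contact_force: [-0.9, 1.4, -1.4]
finger_gap: 0.0001
```

Emit:
play_rows(
  rotation=[
    [0,0,0],
    [0,0,0],
    [0,0,0],
    [0,0,0],
    [0,0,0],
    [0,0,0],
    [0,0,0],
    [0,0,0],
  ],
  xyz=[
    [0.31,-0.39,0],
    [0.31,-0.39,0],
    [0.31,-0.39,0],
    [0.31,-0.39,0],
    [0.31,-0.39,0],
    [0.25,-0.31,0],
    [0.19,-0.23,0],
    [0.13,-0.16,0],
  ],
  hand=[0,0,0,0,0,0,0,0],
)

```text
clock: 11.03
tool_pos: [0.5982, 0.033, 0.0283]
ee_rot: [180.0, -0.0, 128.9]
contact_force: [-1.9, 2.0, -0.1]
finger_gap: 0.0001
```

Run:
```python
from h import *
shot("side","s11"); g=readout.get_state(); print(g["clock"],g["tool_pos"],g["ee_rot"],g["contact_force"])
im=cv2.imread("pics/s11.png")[120:260,200:400]; a=cv2.resize(im,(571,400),interpolation=cv2.INTER_CUBIC); cv2.imwrite("pics/s11z.png",a)
```

```text
11.0833 [0.5984 0.0329 0.0284] [179.9854   0.0275 128.9122] [-0.0726 -0.4534 -0.6431]
```

View pics/s11z.png

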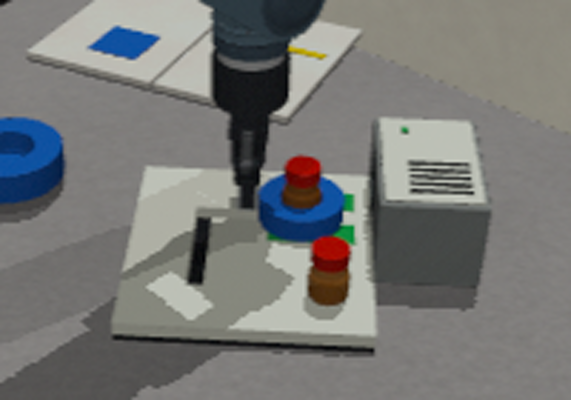

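Carrier is on leg 2 with the jar upright at about (302,185) in the zoom; about 14 mm remain.

Emit:
play_rows(
  rotation=[
    [0,0,0],
    [0,0,0],
    [0,0,0],
    [0,0,0],
    [0,0,0],
    [0,0,0],
  ],
  xyz=[
    [0.13,-0.16,0],
    [0.13,-0.16,0],
    [0.13,-0.16,0],
    [0.13,-0.16,0],
    [0.13,-0.16,0],
    [0,0,0],
  ],
  hand=[0,0,0,0,0,0],
)

```text
clock: 11.58
tool_pos: [0.6049, 0.025, 0.0285]
ee_rot: [180.0, 0.1, 128.9]
contact_force: [-1.2, 1.4, 0.9]
finger_gap: 0.0
```

Emit:
play_rows(
  rotation=[
    [0,0,0],
    [0,0,0],
    [0,0,0],
    [0,0,0],
  ],
  xyz=[
    [0.06,-0.08,0],
    [0.06,-0.08,0],
    [0.06,-0.08,0],
    [0,0,0],
  ],
  hand=[0,0,0,0],
)

```text
clock: 11.92
tool_pos: [0.6055, 0.024, 0.0285]
ee_rot: [-180.0, -0.2, 128.9]
contact_force: [-4.8, 6.2, 5.7]
finger_gap: 0.0
```

Emit:
play_rows(
  rotation=[
    [0,0,0],
    [0,0,0],
    [0,0,0],
    [0,0,0],
  ],
  xyz=[
    [0.06,-0.08,0],
    [0.06,-0.08,0],
    [0,0,0],
    [0,0,0],
  ],
  hand=[0,0,0,0],
)

```text
clock: 12.25
tool_pos: [0.6055, 0.0239, 0.0285]
ee_rot: [-179.9, -0.4, 128.9]
contact_force: [-9.1, 10.8, 9.7]
finger_gap: 0.0
```

Run:
```python
from h import *
shot("side","s12"); g=readout.get_state(); print(g["clock"],g["tool_pos"],g["ee_rot"],g["contact_force"])
im=cv2.imread("pics/s12.png")[120:260,200:400]; a=cv2.resize(im,(571,400),interpolation=cv2.INTER_CUBIC); cv2.imwrite("pics/s12z.png",a)
```

```text
12.3 [0.6056 0.0239 0.0285] [-179.9295   -0.3701  128.9305] [-9.7566 11.7431  8.9117]
```

View pics/s12z.png

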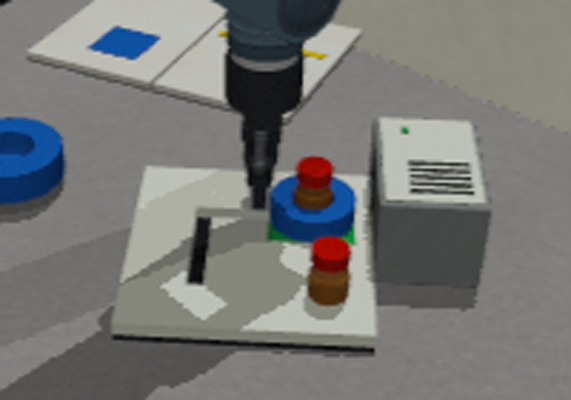

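Emit:
play_rows(
  rotation=[
    [0,0,0],
    [0,0,0],
    [0,0,0],
    [0,0,0],
    [0,0,0],
    [0,0,0],
    [0,0,0],
    [0,0,0],
  ],
  xyz=[
    [-0.19,0.23,0],
    [-0.5,0.62,0],
    [-0.95,1.17,0],
    [-1.26,1.55,0],
    [-1.26,1.55,0],
    [-1.26,1.55,1],
    [0,0,4],
    [0,0,4],
  ],
  hand=[0,0,0,0,0,0,0,0],
)

```text
clock: 12.97
tool_pos: [0.5496, 0.0894, 0.1166]
ee_rot: [-179.7, -0.2, 129.0]
contact_force: [1.6, -0.2, 1.1]
finger_gap: 0.0001
```

Emit:
play_rows(
  rotation=[
    [0,0,0],
    [0,0,0],
    [0,0,0],
    [0,0,0],
    [0,0,0],
    [0,0,0],
    [0,0,0],
    [0,0,0],
  ],
  xyz=[
    [-1.5,1.5,4],
    [-2.5,2.5,2],
    [-2.5,2.5,2],
    [-2.5,2.5,0],
    [-2.5,2.5,0],
    [-1.5,1.5,0],
    [0,0,0],
    [0,0,0],
  ],
  hand=[0,0,0,0,0,0,0,0],
)

```text
clock: 13.63
tool_pos: [0.4234, 0.2175, 0.195]
ee_rot: [180.0, 0.0, 129.1]
contact_force: [-0.1, 0.5, 0.3]
finger_gap: 0.0001
```

Run:
```python
from h import *
g=readout.get_state(); print(g["clock"],g["tool_pos"],g["contact_force"])
s=shot("top","t13"); m=masks(s)
for k,z in dict(red=.083,blue=.046,green=.02).items():
    for st,c,_ in blobs(m[k],8): print(k,st,c,ray(s,*c,z))
print(proj(s,[.639,-.0187,.02]))
im=s["pixels"][130:270,200:350,::-1]; cv2.imwrite("pics/t13z.png",cv2.resize(im,None,fx=4,fy=4,interpolation=cv2.INTER_CUBIC))
# deck corner re-measure + caps & carrier from side
s=shot("side","s13"); im=cv2.imread("pics/s13.png")[120:260,200:400]; cv2.imwrite("pics/s13z.png",cv2.resize(im,None,fx=4,fy=4,interpolation=cv2.INTER_CUBIC))
m=masks(s)
for k,z in dict(red=.083,blue=.046).items():
    for st,c,_ in blobs(m[k],30): print(k,st,c,ray(s,*c,z))
```

```text
13.6333 [0.4234 0.2175 0.195 ] [-0.0737  0.4585  0.2654]
red [275 167  10  10  70] [279.5429 171.8143] [ 0.6374 -0.0174  0.083 ]
red [404 186  10   9  72] [408.4167 189.9583] [ 0.5863 -0.4132  0.083 ]
red [429 188  10   9  73] [433.7945 191.9041] [ 0.5812 -0.491   0.083 ]
red [304 196   9   9  64] [308.2344 200.0469] [ 0.5514 -0.1062  0.083 ]
blue [139 121  21  21 194] [147.701 131.799] [0.7669 0.4047 0.046 ]
blue [538 130  22  26 489] [549.3947 142.3272] [ 0.7492 -0.8773  0.046 ]
blue [273 162  10   4  16] [277.5 163. ] [ 0.6716 -0.0105  0.046 ]
blue [287 167   5   8  12] [289.3333 170.6667] [ 0.6475 -0.0483  0.046 ]
blue [168 204  36  30 508] [187.8642 214.9587] [0.503  0.2691 0.046 ]
blue [357 234  37  36 998] [374.7375 251.3627] [ 0.3963 -0.3179  0.046 ]
green [105 225  49  31 446] [117.8924 238.3543] [0.4267 0.4963 0.02  ]
[279.9389 174.4585]
red [304 175  12  11 114] [309.6754 179.8772] [ 0.6299 -0.0237  0.083 ]
red [309 203  14  12 139] [315.3022 208.5827] [ 0.5376 -0.119   0.083 ]
red [426 258  16  16 196] [433.5255 265.2959] [ 0.5571 -0.4329  0.083 ]
red [459 277  17  17 222] [467.0405 284.7973] [ 0.5524 -0.5094  0.083 ]
blue [   0   26  110   61 4591] [45.3232 59.5818] [0.5988 1.6781 0.046 ]
blue [232 130  23  11 152] [243.3092 134.5461] [0.7355 0.3648 0.046 ]
blue [183 161  39  30 971] [202.2595 175.6179] [0.4692 0.2588 0.046 ]
blue [295 182  29  22 408] [308.8382 193.7917] [ 0.6177 -0.0332  0.046 ]
blue [454 207  35  26 572] [470.6066 219.0594] [ 0.8233 -0.4148  0.046 ]
blue [ 318  270   56   53 2364] [345.3088 295.9192] [ 0.3842 -0.3278  0.046 ]
```

View pics/t13z.png

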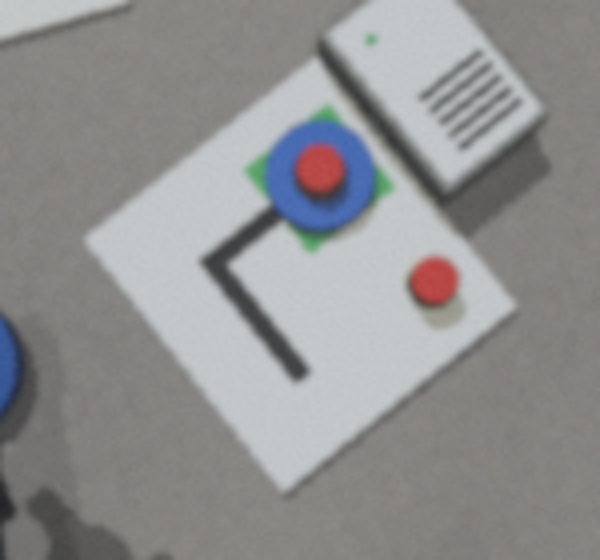

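View pics/s13z.png

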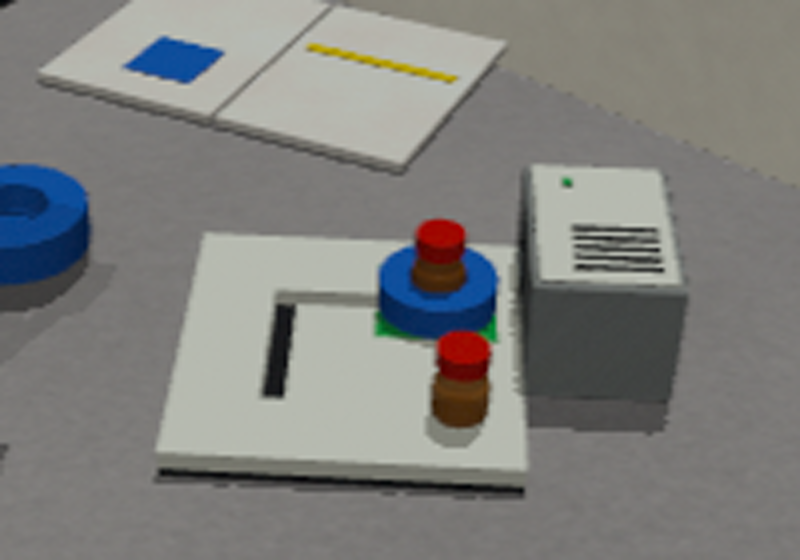

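```bash
python3 -c "
from plant import bot; print(bot.sign_off())"
```

```text
the job is handed in; nothing more can be done
None
```

I pushed the small carrier along the slot to the corner with the shut fingertips, then along the second leg until it stopped at the end wall. I then backed the arm off and handed the job in at about 13.7 s of the 51 s allowed. The sign-off reports no verdict, so the points below rest on my own checks.

- **Corner:** the pin came up hard against the far wall, with about 13 N sideways force. The wrist camera put the carrier's centre within 1 mm of my estimate of the corner.
- **Home:** the carrier stopped hard again, at about 15 N, with no further movement. In the top view the jar cap is 109.9 mm from where it was at the corner, against 110 mm expected. It is about 2 mm from my estimate of the slot's end, within the calibration error.
- **One small disagreement:** the fingertips stopped about 3 mm short of the position I had worked out. I take that as measurement error, because the stop was solid and the camera agrees with the carrier being home.
- **Jar and carrier:** in both views the jar is upright in its recess, and the carrier looks flat. I did not measure its tilt.
- **Other objects:** the spare jar and both tray jars are within 1 mm of their starting positions. I did not check the slide box's final position, because the arm hid part of it, but no move went near it.
- **Robot:** it ended clear of everything, with contact force near zero.

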